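Set out the hardened die batch and take its hardness reading

TASK

Finish setting out the hardened batch: set the two pieces left on the rubber pad gently down in the two empty seats of the wooden die board, so that all five coned dies and the flat-topped test slug stand in their two rows of three. Then lift the hardness tester out of its stand and hold it upright with its nose on the slug, inside the scribed ring, pressed lightly so that the spring nose is about half pushed in; the program finishes while the gripper is still holding it there, for the reading. Keep the tester off the coned dies, never drive it hard into the slug, and leave everything else on the bench where it is.

Things in the scene. Friction and masses are not known exactly. Their poses are not given: they have to be found in the camera images.
- die1: A hardened coin die, bright bare steel: 42 mm diameter upright cylinder 34 mm high, above it a cone tapering to a 27 mm flat polished face, 50 mm high in all, about 0.5 kg. Origin: centre of its underside, z up along its axis. The five dies are alike. Starts standing in a seat of the tray or on the black rubber pad (130 x 190 mm, 6 mm thick, two pieces about 88 mm apart on it).
- die2: A hardened coin die, bright bare steel: 42 mm diameter upright cylinder 34 mm high, above it a cone tapering to a 27 mm flat polished face, 50 mm high in all, about 0.5 kg. Origin: centre of its underside, z up along its axis. The five dies are alike. Starts standing in a seat of the tray or on the black rubber pad (130 x 190 mm, 6 mm thick, two pieces about 88 mm apart on it).
- die3: A hardened coin die, bright bare steel: 42 mm diameter upright cylinder 34 mm high, above it a cone tapering to a 27 mm flat polished face, 50 mm high in all, about 0.5 kg. Origin: centre of its underside, z up along its axis. The five dies are alike. Starts standing in a seat of the tray or on the black rubber pad (130 x 190 mm, 6 mm thick, two pieces about 88 mm apart on it).
- die4: A hardened coin die, bright bare steel: 42 mm diameter upright cylinder 34 mm high, above it a cone tapering to a 27 mm flat polished face, 50 mm high in all, about 0.5 kg. Origin: centre of its underside, z up along its axis. The five dies are alike. Starts standing in a seat of the tray or on the black rubber pad (130 x 190 mm, 6 mm thick, two pieces about 88 mm apart on it).
- die5: A hardened coin die, bright bare steel: 42 mm diameter upright cylinder 34 mm high, above it a cone tapering to a 27 mm flat polished face, 50 mm high in all, about 0.5 kg. Origin: centre of its underside, z up along its axis. The five dies are alike. Starts standing in a seat of the tray or on the black rubber pad (130 x 190 mm, 6 mm thick, two pieces about 88 mm apart on it).
- slug: The test slug of the same batch, bright bare steel: a plain upright cylinder without cone, 42 mm diameter, 40 mm high, flat top over its full width, about 0.45 kg. Origin: centre of its underside, z up along its axis. Starts standing in a seat of the tray or on the rubber pad, among the dies.
- slug_spot (a point): The marked spot: centre of the slug's top face (40 mm above its underside), inside a scribed dark ring 12 mm across (inner diameter).
- tray: The fixed wooden die board, 170 x 250 x 14 mm (its own x, y, z), origin at the centre of its underside. It has six round seats of 50 mm diameter, 8 mm deep (seat floor 6 mm above the bench), in two rows of three at 80 mm pitch: at its own x = -40, +40 mm and y = -80, 0, +80 mm. Four are occupied at the start, two empty. The pieces have 4 mm play all round.
- tray_hole0 (a point): Centre of the mouth of a seat of the tray (14 mm above the bench, at the board's top face), at the tray's own x = -40, y = -80 mm.
- tray_hole1 (a point): Centre of the mouth of a seat of the tray (14 mm above the bench, at the board's top face), at the tray's own x = -40, y = 0 mm.
- tray_hole2 (a point): Centre of the mouth of a seat of the tray (14 mm above the bench, at the board's top face), at the tray's own x = -40, y = 80 mm.
- tray_hole3 (a point): Centre of the mouth of a seat of the tray (14 mm above the bench, at the board's top face), at the tray's own x = 40, y = -80 mm.
- tray_hole4 (a point): Centre of the mouth of a seat of the tray (14 mm above the bench, at the board's top face), at the tray's own x = 40, y = 0 mm.
- tray_hole5 (a point): Centre of the mouth of a seat of the tray (14 mm above the bench, at the board's top face), at the tray's own x = 40, y = 80 mm.
- stand: The tester's fixed bench stand: black foot 90 mm across and 10 mm high with an upright aluminium tube (about 50 mm outside, 32 mm bore) whose rim is 75 mm above the bench. Origin: centre of its underside. The tester hangs in it nose down by its collar, reaching 60 mm into the bore; lift it straight up at least 65 mm to clear.
- probe: Cordless hardness tester, round, pen-like, steel and grey plastic, 150 mm long, 0.22 kg. Origin: on its axis at the nose end (nose out); z along the axis from nose to cap (up in the stand). Grip barrel 28 mm diameter at z = 66-135 mm (grip at 105, which is 120 mm above the bench in the stand), cap to 150, collar 38 mm across at 60-66, sleeve 28 mm at 40-60, taper to 15 mm at 16, nose below.
- probe_tip (a point): The end of the tester's spring nose (a 10 mm pin with a 6 mm flat end). It moves with the nose.
- probe_nose (a joint): How far the spring nose is pushed into the tester, m: 0 = fully out (free), 0.010 = on its stop. The spring pushes back with about 2 N at first movement, rising 0.6 N per mm to 8 N at the stop (5 N halfway).
- loupe: Black eye loupe, a cup 36 mm across and 28 mm high, standing; origin: centre of its underside. Bystander.
- brush: Small bench brush lying flat, 150 mm long; bystander.
- hammer: Small hammer with a wooden handle lying flat, 210 mm long; bystander.
- graver: Graver lying flat beyond the board: mushroom wooden handle 26 mm across and a thin steel shank, 105 mm long, its axis along its own x; bystander.
- wash_bottle: White wash bottle, 60 mm diameter, 160 mm high with its spout; bystander.
- jar: Small glass jar with a metal lid, 52 mm diameter, 45 mm high; bystander.
There are look-alikes about, which are no part of the job. What is shaped like the die1 but purple or yellow is not meant.

How it is judged:
By the outcome, as a careful person would: the job done as asked, in the order asked, and still so for the second after the job is handed in, while the arm keeps its last pose, push and grip.
It also fails if it takes over 72 s, if anything falls off the work surface, if the arm or the gripper's body presses on something with over 40 N, if the wrist force passes 120 N, or if a joint passes its speed limit or range.

ROBOT

A 6-joint arm with a two-finger parallel gripper is mounted at the origin on the work surface. World frame = base frame: x ahead of the robot, y to its left, z up, the work surface at z = 0. Lengths are in m, angles in rad, forces in N, time in s.
With the tool pointing down it reaches from about 0.3 to 0.75 m from the base axis. Payload 8.5 kg.
Tool frame: the origin (TCP) lies midway between the tips of the shut fingers; the grasp point (between the pads) lies ctrl.grasp_offset behind it (ctrl.grasp_offset is the distance from the TCP to the grasp point, in m); z points along the fingers, y is the line along which they close (so a half turn about z gives the same grasp; the last joint's range is limited). The gripper opens to 85 mm and grips with 20 to 120 N. Pads are 22 mm wide; open, the fingers measure 114 mm over their backs; the gripper's body (76 mm by 85 mm) begins 54 mm behind the grasp point. The pads swing forward as they close: fully open they stand 13 mm farther back than shut.
Start: joints at [-0.215, 0.381, 1.297, -0, 1.464, -0.215], TCP at [0.55, 0, 0.231] pointing down, gripper open.
Joint ranges: [-3.11, 3.11], [-0.89, 2.33], [0.22, 2.48], [-1.42, 4.56], [0.17, 2.85], [-2.88, 2.88]. Speed limits (rad/s): [2.39, 2.39, 3.14, 3.14, 3.14, 3.14].

INTERFACE

Orientations are given as a rotation vector (axis times angle).
In Python, from cell import ctrl gives the robot as it stands.
- The arm moves only by the tool carry_out, never from a script. Its argument "commands" is a list of rows, each a list of 3 entries, a list of its own where there are three numbers: the opening, from 0 (shut) to 1 (fully open), then the shift along the tool's x, y, z in mm, then the turn about the tool's z in rad. In form: [[fingers, [x, y, z], turn], ...]. A call has exactly 10 rows; each row is the pose to reach, as a shift and turn from the pose commanded when the call began, along the tool's axes at that moment; what a row does not reach only later rows make up. A row lasts 1/10 s, in which the tool goes at most 50 mm and 8.59 degrees, less where a joint would pass 70% of its speed; a pose out of reach is approached as far as the arm can. A call with a gripper value outside its range is refused whole. The fingers move at their own pace and stop on an object; "squeeze" is the grip in N (left out, the last holds). Time passes only in rows, so rows that repeat a pose let the fingers close, or fill a call up. It gives the time, the measured TCP pose, the force, the opening and the grip force at its end, in the units of the state.
- ctrl.read_state(): the state, without advancing time (a new reading comes with each control period).
- ctrl.grab_frame(name): name is "scene" or "side" or "wrist"; returns a dict with "color" (400x640x3 uint8, red, green, blue), "intrinsics" (3x3 intrinsics, pixels), "extrinsics" (4x4, takes a point from world to camera coordinates). Camera axes: x right, y down, z forward; pixel columns grow to the right and rows downward; lengths in m; the calibration is good to about 2 mm. The wrist camera is an equidistant fisheye: a pixel r from the principal point sees the ray r / f radians off the axis. A picture is of the moment at which its call begins. There is no depth.
- ctrl.finish_job(): hands the job in; it is judged then, once.
The state is a dict: "time_s": time; "joints": joint angles; "qd": joint speeds; "joint_efforts": joint torques, N m; "tool_pos": TCP position; "tool_rot": TCP orientation; "wrist_force": force on the tool from outside, world axes, zero at the start; "moment": the same for the moment, N m; "opening": opening from 0.0 (shut) to 1.0 (fully open); "grip_force": force on a finger pad.
Only numpy, scipy, OpenCV 4.12 (cv2) and the standard library are available. Lean on these libraries where they do the work, as an engineer would, in place of code of your own. Each camera call takes 0.05 s, during which the arm holds its last target. There are 200 camera calls.

## Working session

There is one attempt and no reset: what is moved stays moved. The work goes in short steps, Python scripts to look and compute and a tool call to move; the robot and the scene stay as the last step left them, time stands still between calls to the robot, and variables do not carry over. Pictures are saved under pics/ and viewed, at most 10 in all, crops included, and the job is handed in when it is done.

Besides the shell and the picture viewer there is one more tool, called after ">>>" in YAML: its name, and indented under it one key for each argument. carry_out: Moves the arm, as the interface text tells. Its arguments: {"type":"object","properties":{"commands":{"type":"array"},"squeeze":{"type":"number"}},"required":["commands"]}

```bash
mkdir -p pics
python3 - <<'E'
from cell import ctrl
import cv2,numpy as np
s=ctrl.read_state();print(s['time_s'],s['tool_pos'],s['tool_rot'],s['opening'],ctrl.grasp_offset)
for n in("scene","side","wrist"):
    f=ctrl.grab_frame(n);cv2.imwrite(f"pics/{n}0.png",f["color"][:,:,::-1]);np.savez(f"pics/{n}0.npz",**f)
    print(n,f["intrinsics"].round(1).tolist(),f["extrinsics"].round(3).tolist())
E
```

```text
0.0 [5.49706414e-01 7.25525078e-05 2.30703186e-01] [-2.22050189e+00 -2.22062666e+00  1.27228934e-03] 0.9995292435311012 0.0187
scene [[385.8, 0.0, 322.8], [0.0, 385.8, 198.1], [0.0, 0.0, 1.0]] [[0.466, 0.885, 0.007, -0.278], [0.689, -0.358, -0.63, -0.342], [-0.555, 0.299, -0.776, 1.278], [0.0, 0.0, 0.0, 1.0]]
side [[499.2, 0.0, 316.2], [0.0, 499.2, 192.8], [0.0, 0.0, 1.0]] [[-0.912, -0.41, -0.025, 0.536], [-0.217, 0.534, -0.817, 0.175], [0.348, -0.74, -0.576, 1.074], [0.0, 0.0, 0.0, 1.0]]
wrist [[309.7, 0.0, 319.0], [0.0, 309.7, 195.0], [0.0, 0.0, 1.0]] [[1.0, -0.0, -0.002, -0.549], [0.0, -0.947, 0.322, -0.042], [-0.002, -0.322, -0.947, 0.382], [0.0, 0.0, 0.0, 1.0]]
```

View pics/scene0.png

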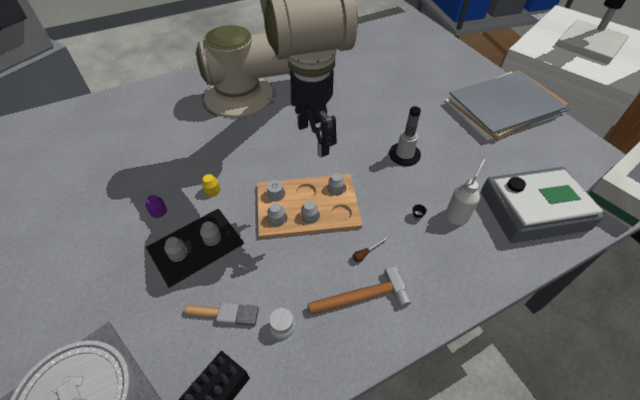

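View pics/side0.png

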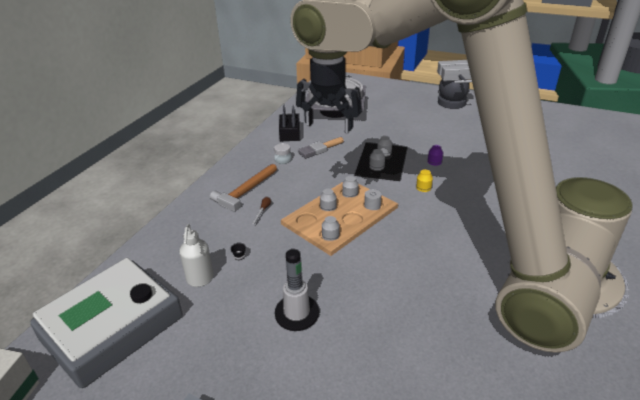

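View pics/wrist0.png

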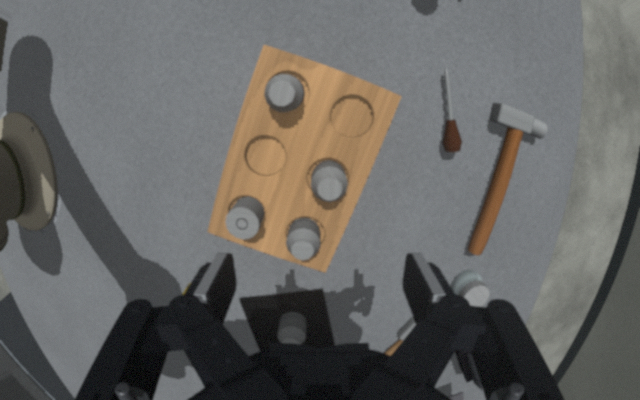

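Run:
```python
import cv2
a=cv2.imread("pics/scene0.png")[100:300,145:425];cv2.imwrite("pics/c1.png",cv2.resize(a,None,fx=2.8,fy=2.8,interpolation=cv2.INTER_CUBIC))
a=cv2.imread("pics/side0.png")[130:330,265:445];cv2.imwrite("pics/c2.png",cv2.resize(a,None,fx=3,fy=3,interpolation=cv2.INTER_CUBIC))
```

```text
(no output)
```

View pics/c1.png

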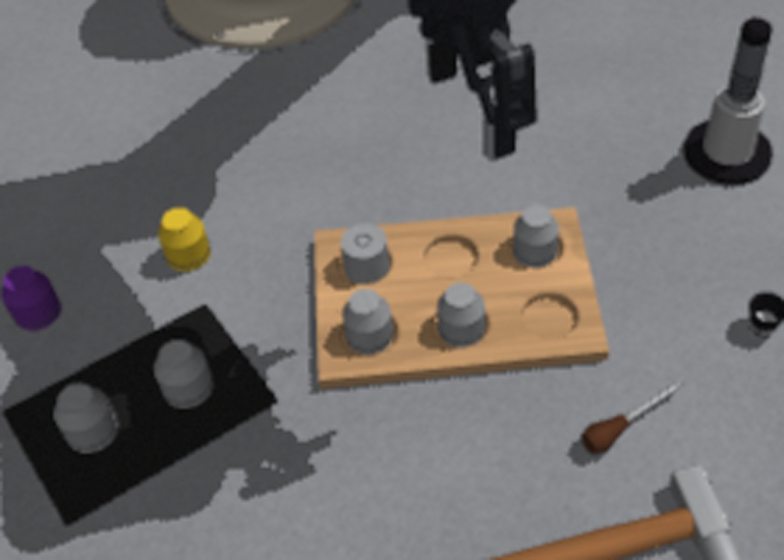

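View pics/c2.png

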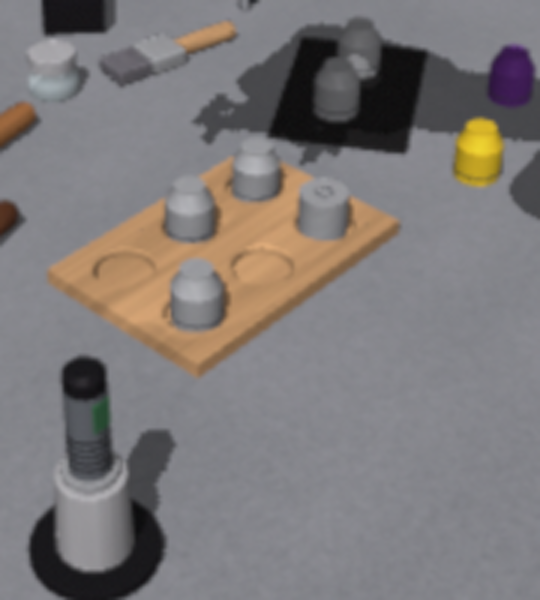

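```bash
cat > h.py <<'E'
import numpy as np,cv2
from scipy.optimize import least_squares
def cam(n):
    f=np.load(f"pics/{n}.npz");return f["intrinsics"],f["extrinsics"],n.startswith("wrist")
def proj(c,P):
    K,E,fe=c;P=np.atleast_2d(P).astype(float)
    r=cv2.Rodrigues(E[:3,:3])[0];t=E[:3,3].reshape(3,1).copy()
    if fe:return cv2.fisheye.projectPoints(P[:,None],r,t,K,np.zeros(4))[0][:,0]
    return cv2.projectPoints(P,r,t,K,None)[0][:,0]
def tri(obs,x0=(.6,0,.03)):
    o=[(cam(n),np.array(p)) for n,p in obs]
    s=least_squares(lambda X:np.concatenate([proj(c,X)[0]-p for c,p in o]),x0)
    return s.x,np.abs(s.fun).max()
def onplane(n,p,z):
    c=cam(n);return least_squares(lambda X:proj(c,[X[0],X[1],z])[0]-np.array(p),(.6,0)).x
def tray(x,y,a,z=.014):
    R=np.array([[np.cos(a),-np.sin(a)],[np.sin(a),np.cos(a)]])
    def f(L): return np.c_[np.atleast_2d(L)@R.T+[x,y],np.full(len(np.atleast_2d(L)),z)]
    return f
HOLES=[(-.04,-.08),(-.04,0),(-.04,.08),(.04,-.08),(.04,0),(.04,.08)]
E
python3 - <<'E'
from h import *
S=lambda x,y:("scene0",(x/2.8+145-.3,y/2.8+100-.3)); D=lambda x,y:("side0",(x/3+265-.3,y/3+130-.3)); W=lambda x,y:("wrist0",(x,y))
for nm,o in dict(slug=[S(363,240),D(324,191),W(241.5,223)],cap=[S(756,27),D(84,364)],
 B_near=[S(180,348),D(337,66)],A_far=[S(82,394),D(360,25)],B_far=[S(180,348),D(360,25)],A_near=[S(82,394),D(337,66)],
 cTL=[S(315,232),D(400,224),W(209,233)],cTR=[S(577,209),D(198,371),W(264,44)],cBR=[S(606,353),D(50,274),W(400,97)],cBL=[S(318,379),W(326,271)]).items():
    x,e=tri(o);print(nm,x.round(4),round(e,2))
C=np.array([S(315,232)[1],S(577,209)[1],S(606,353)[1],S(318,379)[1]])
E
```

```text
slug [ 0.4582 -0.0637  0.0472] 0.71
cap [0.4867 0.3199 0.1636] 0.01
B_near [ 0.5093 -0.246   0.0596] 0.14
A_far [ 0.5147 -0.328   0.0586] 0.38
B_far [ 0.5111 -0.2534  0.083 ] 6.94
A_near [ 0.5125 -0.3226  0.0338] 6.99
cTL [ 0.4001 -0.0939  0.0123] 0.6
cTR [0.4861 0.1436 0.0105] 0.47
cBR [0.6451 0.0812 0.01  ] 0.52
cBL [ 0.5585 -0.1509  0.0129] 0.58
```

>>> carry_out:
  commands:
    - [1, [-45, -10, 0], 0]
    - [1, [-90, -20, 0], 0]
    - [1, [-135, -30, 0], 0]
    - [1, [-180, -40, 0], 0]
    - [1, [-225, -40, 0], 0]
    - [1, [-270, -40, 0], 0]
    - [1, [-320, -40, 0], 0]
    - [1, [-320, -40, 0], 0]
    - [1, [-320, -40, 0], 0]
    - [1, [-320, -40, 0], 0]

```text
time_s: 1.15
tool_pos: [0.51, -0.3191, 0.2312]
tool_rot: [-2.22, -2.222, -0.0]
wrist_force: [0.1, 0.4, 0.4]
opening: 0.999
grip_force: 0.0
```

```bash
cat > snap.py <<'E'
import sys,cv2,numpy as np
from cell import ctrl
s=ctrl.read_state();print(s['time_s'],s['tool_pos'].round(4),s['tool_rot'].round(3),np.round(s['wrist_force'],1))
for n,k in zip(sys.argv[1::2],sys.argv[2::2]):
    f=ctrl.grab_frame(n);cv2.imwrite(f"pics/{n}{k}.png",f["color"][:,:,::-1]);np.savez(f"pics/{n}{k}.npz",**f)
E
python3 snap.py wrist 1 scene 1 side 1
python3 - <<'E'
import cv2,numpy as np
w=cv2.imread("pics/wrist1.png")
a=cv2.resize(w[60:360,120:520],(800,600),interpolation=cv2.INTER_CUBIC)
cv2.imwrite("pics/c3.png",a)
E
```

```text
1.15 [ 0.51   -0.3191  0.2312] [-2.22  -2.222 -0.   ] [0.1 0.4 0.4]
```

View pics/c3.png

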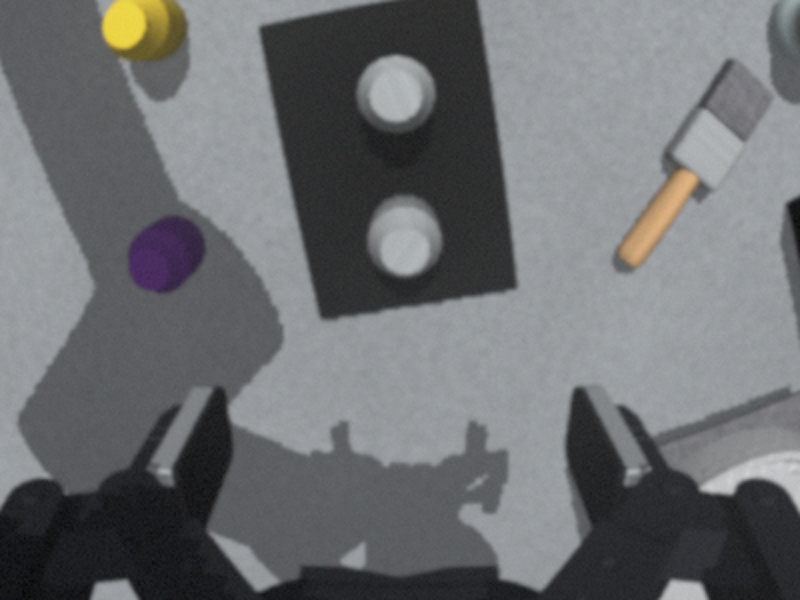

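Run:
```python
from h import *
S=lambda x,y:("scene0",(x/2.8+145-.3,y/2.8+100-.3)); D=lambda x,y:("side0",(x/3+265-.3,y/3+130-.3)); W=lambda x,y:("wrist1",(x/2+120-.25,y/2+60-.25))
for n,o in dict(B=[S(180,348),D(337,66),W(396,95)],A=[S(82,394),D(360,25),W(404,247)]).items():
    print(n,*tri(o),onplane(*o[2],.056),onplane(*o[0],.056),onplane(*o[1],.056))
# bodies: hough circle fit of base outline
for p in [(262,28),(478,-8),(321,319),(517,289)]:print(onplane(*W(*p),.006).round(4))
W0=lambda x,y:("wrist0",(x,y))
obs=[((-.085,-.125),(209,233)),((-.085,.125),(264,44)),((.085,.125),(400,97)),((.085,-.125),(326,271))]
w=cam("wrist0");s=cam("scene0");sp=[S(315,232)[1],S(577,209)[1],S(606,353)[1],S(318,379)[1]]
L=[o[0] for o in obs]
for m in ("w","s","ws"):
    def f(v):
        P=tray(*v)(L);r=[]
        if 'w' in m:r.append((proj(w,P)-[o[1] for o in obs]).ravel())
        if 's' in m:r.append((proj(s,P)-sp).ravel())
        return np.concatenate(r)
    q=least_squares(f,(.52,0,-.35));print(m,q.x.round(4),np.abs(q.fun).max().round(2))
print(tray(*q.x)(HOLES).round(4))
```

```text
B [ 0.50864691 -0.24920601  0.05846563] 1.2277785784310993 [ 0.50847529 -0.25011711] [ 0.50611059 -0.24611319] [ 0.51122552 -0.25119044]
A [ 0.51313001 -0.32989957  0.05791779] 1.2293364115499514 [ 0.5127536  -0.33109851] [ 0.51352261 -0.32785053] [ 0.51548955 -0.33452233]
[ 0.429  -0.2101]
[ 0.556  -0.1898]
[ 0.4593 -0.3949]
[ 0.5861 -0.374 ]
w [ 0.5225 -0.0049 -0.3527] 1.14
s [ 0.5241 -0.0063 -0.3691] 0.82
ws [ 0.5226 -0.0051 -0.3551] 1.43
[[ 0.4573 -0.0662  0.014 ]
 [ 0.4851  0.0088  0.014 ]
 [ 0.5129  0.0838  0.014 ]
 [ 0.5323 -0.094   0.014 ]
 [ 0.5601 -0.019   0.014 ]
 [ 0.5879  0.056   0.014 ]]
```

>>> carry_out:
  commands:
    - [1, [-4, 1, 0], -0.14]
    - [1, [-8, 2, 20], -0.28]
    - [1, [-11.5, 3, 50], -0.43]
    - [1, [-11.5, 3, 90], -0.43]
    - [1, [-11.5, 3, 130], -0.43]
    - [1, [-11.5, 3, 170], -0.43]
    - [1, [-11.5, 3, 200], -0.43]
    - [1, [-11.5, 3, 216], -0.43]
    - [1, [-11.5, 3, 216], -0.43]
    - [0.6, [-11.5, 3, 216], -0.43]
  squeeze: 50

```text
time_s: 2.3
tool_pos: [0.5135, -0.3313, 0.0161]
tool_rot: [1.695, 2.644, -0.0]
wrist_force: [-0.2, 0.6, 0.2]
opening: 0.856
grip_force: 0.0
```

>>> carry_out:
  commands:
    - [0.3, [0, 0, 0], 0]
    - [0.3, [0, 0, 0], 0]
    - [0.3, [0, 0, 0], 0]
    - [0.3, [0, 0, 0], 0]
    - [0.3, [0, 0, 0], 0]
    - [0.3, [0, 0, 0], 0]
    - [0.3, [0, 0, 0], 0]
    - [0.3, [0, 0, -10], 0]
    - [0.3, [0, 0, -50], 0]
    - [0.3, [0, 0, -80], 0]

```text
time_s: 3.3
tool_pos: [0.5129, -0.3314, 0.0972]
tool_rot: [-1.696, -2.644, -0.0]
wrist_force: [1.3, -0.8, -4.2]
opening: 0.47
grip_force: 52.3
```

>>> carry_out:
  commands:
    - [0.3, [25, 15, 0], 0]
    - [0.3, [60, 35, 0], 0]
    - [0.3, [100, 58, 0], 0]
    - [0.3, [140, 82, 0], 0]
    - [0.3, [180, 105, 0], 0]
    - [0.3, [212, 124, 0], 0]
    - [0.3, [230, 135, 0], 0]
    - [0.3, [235, 138, 0], 0]
    - [0.3, [235, 138, 0], 0]
    - [0.3, [235, 138, 0], 0]

```text
time_s: 4.3
tool_pos: [0.5405, -0.0613, 0.0955]
tool_rot: [1.697, 2.643, -0.0]
wrist_force: [-0.1, -0.1, -4.8]
opening: 0.469
grip_force: 52.3
```

```bash
python3 snap.py wrist 2
python3 - <<'E'
import cv2,numpy as np
from h import *
w=cv2.imread("pics/wrist2.png");c=cam("wrist2")
t=tray(.5226,-.0051,-.3551);th=np.linspace(0,2*np.pi,60)
def line(P,col):cv2.polylines(b,[np.int32(np.round((proj(c,P)-[100,0]+.5)*2*8*.78))],True,col,1,cv2.LINE_AA,3)
b=cv2.resize(w[:385,100:612],None,fx=1.56,fy=1.56,interpolation=cv2.INTER_CUBIC)
for h in (1,5):line(t(np.array(HOLES[h])+.025*np.c_[np.cos(th),np.sin(th)]),(0,0,255))
line(t([(-.085,-.125),(-.085,.125),(.085,.125),(.085,-.125)]),(255,0,0))
cv2.imwrite("pics/c4.png",b)
E
```

```text
4.3 [ 0.5405 -0.0613  0.0955] [ 1.697  2.643 -0.   ] [-0.1 -0.1 -4.8]
```

View pics/c4.png

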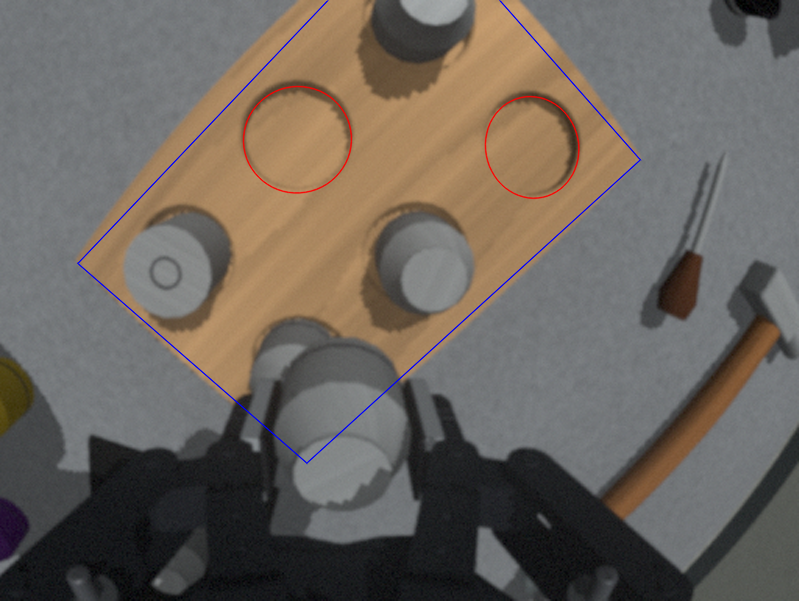

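Run:
```python
from h import *
c=cam("wrist2");th=np.linspace(0,6.283,90)
for r,z in((.0135,.1355),(.021,.1195),(.021,.0855)):
    p=(proj(c,np.c_[.5405+r*np.cos(th),-.0613+r*np.sin(th),0*th+z])-[100,0]+.5)*1.56
    print(p.min(0),p.max(0))
x=np.array([-.417,.909]);y=np.array([.909,.417]);d=np.array([.5875,.0565])-[.5405,-.0613];print(d@x,d@y)
```

```text
[292.72942969 432.32377139] [392.54094797 508.87965466]
[272.5356047  377.98701521] [412.77417845 492.35219872]
[284.57094153 332.21207926] [400.7217531  434.14847599]
0.08748119999999998 0.09184560000000003
```

>>> carry_out:
  commands:
    - [0.3, [20, 21, 0], 0]
    - [0.3, [48, 50, 0], 0]
    - [0.3, [75, 79, 0], 0]
    - [0.3, [87.5, 92, 0], 0]
    - [0.3, [87.5, 92, 15], 0]
    - [0.3, [87.5, 92, 35], 0]
    - [0.3, [87.5, 92, 55], 0]
    - [0.3, [87.5, 92, 68], 0]
    - [0.3, [87.5, 92, 74], 0]
    - [0.3, [87.5, 92, 76], 0]

```text
time_s: 5.35
tool_pos: [0.5877, 0.057, 0.019]
tool_rot: [-1.697, -2.643, 0.0]
wrist_force: [-0.3, -0.0, -4.8]
opening: 0.477
grip_force: 52.5
```

>>> carry_out:
  commands:
    - [0.3, [0, 0, 0.5], 0]
    - [0.3, [0, 0, 1], 0]
    - [0.3, [0, 0, 1.5], 0]
    - [0.3, [0, 0, 2], 0]
    - [0.3, [0, 0, 2.5], 0]
    - [0.3, [0, 0, 2.8], 0]
    - [0.3, [0, 0, 3], 0]
    - [0.3, [0, 0, 3], 0]
    - [0.3, [0, 0, 3], 0]
    - [0.3, [0, 0, 3], 0]

```text
time_s: 6.35
tool_pos: [0.5877, 0.0575, 0.0169]
tool_rot: [1.696, 2.644, 0.0]
wrist_force: [-2.9, 0.7, 5.0]
opening: 0.471
grip_force: 53.5
```

>>> carry_out:
  commands:
    - [0.55, [0, 0, -1], 0]
    - [0.65, [0, 0, -1], 0]
    - [0.7, [0, 0, -1], 0]
    - [0.7, [0, 0, -1], 0]
    - [0.7, [0, 0, -10], 0]
    - [0.7, [0, 0, -35], 0]
    - [0.7, [0, 0, -70], 0]
    - [0.7, [0, 0, -90], 0]
    - [0.8, [-40, -20, -90], 0]
    - [0.9, [-80, -40, -90], 0]

```text
time_s: 7.35
tool_pos: [0.5849, -0.0322, 0.1079]
tool_rot: [1.691, 2.644, 0.001]
wrist_force: [0.9, -1.5, 0.2]
opening: 0.9
grip_force: 0.0
```

>>> carry_out:
  commands:
    - [1, [-35, -34, 0], 0]
    - [1, [-70, -67, 0], 0]
    - [1, [-104, -100, 0], 0]
    - [1, [-136, -131, 0], 0]
    - [1, [-158, -152, 0], 0]
    - [1, [-166, -160, 15], 0]
    - [1, [-166, -160, 45], 0]
    - [1, [-166, -160, 75], 0]
    - [1, [-166, -160, 90], 0]
    - [1, [-166, -160, 90], 0]

```text
time_s: 8.35
tool_pos: [0.5076, -0.249, 0.015]
tool_rot: [-1.695, -2.641, -0.001]
wrist_force: [-0.6, 0.2, 1.2]
opening: 0.998
grip_force: 0.0
```

>>> carry_out:
  commands:
    - [0.6, [0, 0, 0], 0]
    - [0.3, [0, 0, 0], 0]
    - [0.3, [0, 0, 0], 0]
    - [0.3, [0, 0, 0], 0]
    - [0.3, [0, 0, 0], 0]
    - [0.3, [0, 0, 0], 0]
    - [0.3, [0, 0, 0], 0]
    - [0.3, [0, 0, -10], 0]
    - [0.3, [0, 0, -50], 0]
    - [0.3, [0, 0, -85], 0]

```text
time_s: 9.35
tool_pos: [0.508, -0.2491, 0.1028]
tool_rot: [-1.696, -2.643, -0.0]
wrist_force: [1.1, -0.0, -3.4]
opening: 0.477
grip_force: 52.0
```

>>> carry_out:
  commands:
    - [0.3, [25, 9, 0], 0]
    - [0.3, [65, 23, 0], 0]
    - [0.3, [110, 39, 0], 0]
    - [0.3, [155, 55, 0], 0]
    - [0.3, [198, 70, 0], 0]
    - [0.3, [230, 81, 0], 0]
    - [0.3, [245, 87, 0], 0]
    - [0.3, [245, 87, 10], 0]
    - [0.3, [245, 87, 20], 0]
    - [0.3, [245, 87, 20], 0]

```text
time_s: 10.35
tool_pos: [0.4846, 0.0088, 0.0799]
tool_rot: [-1.696, -2.641, 0.002]
wrist_force: [0.4, 1.0, -3.7]
opening: 0.469
grip_force: 52.2
```

```bash
python3 snap.py wrist 3
python3 - <<'E'
from h import *
from cell import ctrl
s=ctrl.read_state();R=cv2.Rodrigues(s['tool_rot'])[0];p=s['tool_pos'];q=s['joints']
print(R.round(3).tolist());print(R.T@(np.array([.4847,.0097,p[2]])-p))
c=cam("wrist3");th=np.linspace(0,6.283,90)
b=cv2.imread("pics/wrist3.png");k=1.25
b=cv2.resize(b,None,fx=k,fy=k,interpolation=cv2.INTER_CUBIC)
def line(P,col):cv2.polylines(b,[np.int32(np.round((proj(c,P)+.5)*k*8))],True,col,1,cv2.LINE_AA,3)
t=tray(.5226,-.0051,-.3551)
for h in range(6):line(t(np.array(HOLES[h])+.025*np.c_[np.cos(th),np.sin(th)])+[-.0004,.0009,0],(0,0,255))
line(np.c_[p[0]+.0135*np.cos(th),p[1]+.0135*np.sin(th),0*th+p[2]-.016+.056],(0,255,0))
cv2.imwrite("pics/c5.png",b)
E
```

```text
10.35 [0.4846 0.0088 0.0799] [-1.696e+00 -2.641e+00  2.000e-03] [ 0.4  1.  -3.7]
[[-0.416, 0.909, -0.002], [0.909, 0.416, 0.0], [0.001, -0.002, -1.0]]
[1.05995919e-03 1.92488099e-04 8.75841518e-07]
```

View pics/c5.png

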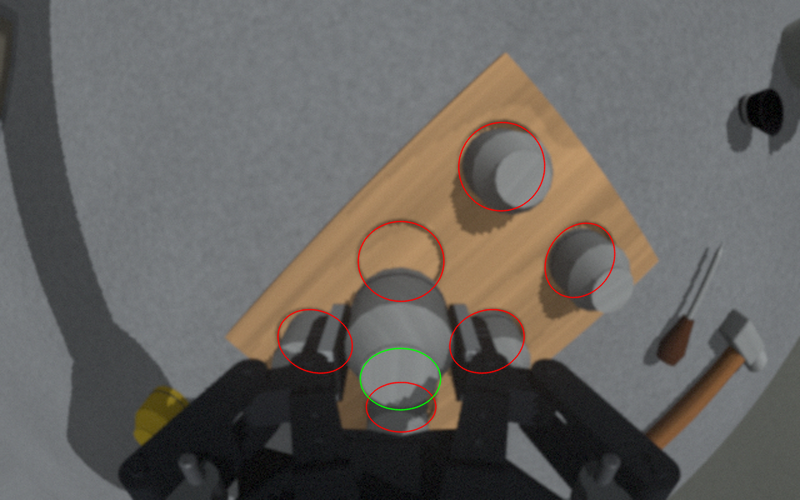

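>>> carry_out:
  commands:
    - [0.3, [1, 0, 15], 0]
    - [0.3, [1, 0, 30], 0]
    - [0.3, [1, 0, 45], 0]
    - [0.3, [1, 0, 54], 0]
    - [0.3, [1, 0, 59], 0]
    - [0.3, [1, 0, 61], 0]
    - [0.3, [1, 0, 61.5], 0]
    - [0.3, [1, 0, 62], 0]
    - [0.3, [1, 0, 62.5], 0]
    - [0.3, [1, 0, 63], 0]

```text
time_s: 11.4
tool_pos: [0.485, 0.0104, 0.0186]
tool_rot: [1.696, 2.644, 0.0]
wrist_force: [-1.0, 0.1, -5.0]
opening: 0.474
grip_force: 52.2
```

>>> carry_out:
  commands:
    - [0.3, [0, 0, 0.5], 0]
    - [0.3, [0, 0, 0.8], 0]
    - [0.3, [0, 0, 0.8], 0]
    - [0.55, [0, 0, 0], 0]
    - [0.65, [0, 0, 0], 0]
    - [0.7, [0, 0, 0], 0]
    - [0.7, [0, 0, -1], 0]
    - [0.7, [0, 0, -10], 0]
    - [0.7, [0, 0, -35], 0]
    - [0.7, [0, 0, -75], 0]

```text
time_s: 12.4
tool_pos: [0.4839, 0.0106, 0.0934]
tool_rot: [-1.695, -2.641, 0.002]
wrist_force: [0.6, -0.2, 0.4]
opening: 0.705
grip_force: 0.0
```

>>> carry_out:
  commands:
    - [0.8, [10, 6, -40], 0]
    - [0.9, [35, 20, -80], 0]
    - [1, [70, 41, -110], 0]
    - [1, [110, 65, -117], 0]
    - [1, [150, 88, -117], 0]
    - [1, [185, 109, -117], 0]
    - [1, [210, 123, -117], 0]
    - [1, [218, 128, -117], 0]
    - [1, [218, 128, -117], 0]
    - [1, [218, 128, -117], 0]

```text
time_s: 13.4
tool_pos: [0.5103, 0.2609, 0.2105]
tool_rot: [1.697, 2.644, -0.001]
wrist_force: [-0.7, 0.1, -0.9]
opening: 0.997
grip_force: 0.0
```

```bash
python3 snap.py wrist 4 scene 4 side 4
python3 - <<'E'
from h import *
c=cam("wrist4");th=np.linspace(0,6.283,90)
k=1.5
def line(P,col):cv2.polylines(b,[np.int32(np.round((proj(c,P)-o+.5)*k*8))],True,col,1,cv2.LINE_AA,3)
def circ(x,y,r,z):return np.c_[x+r*np.cos(th),y+r*np.sin(th),0*th+z]
o=np.array([120,0]);b=cv2.resize(cv2.imread("pics/wrist4.png")[:,120:520],None,fx=k,fy=k,interpolation=cv2.INTER_CUBIC)
line(circ(.4867,.3199,.013,.165),(0,0,255));line(circ(.4867,.3199,.045,.010),(0,0,255));line(circ(.4867,.3199,.025,.075),(0,255,0))
cv2.imwrite("pics/c6.png",b)
E
```

```text
13.4 [0.5103 0.2609 0.2105] [ 1.697e+00  2.644e+00 -1.000e-03] [-0.7  0.1 -0.9]
```

View pics/c6.png

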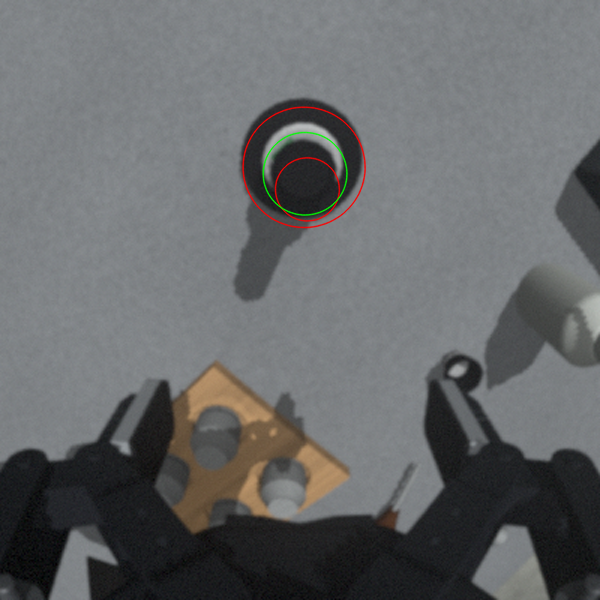

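Run:
```python
from h import *
im=cv2.imread("pics/wrist4.png");g=cv2.cvtColor(im,cv2.COLOR_BGR2GRAY)[55:160,260:385]
m=(g<60).astype(np.uint8)
cs,_=cv2.findContours(m,cv2.RETR_EXTERNAL,cv2.CHAIN_APPROX_NONE);h=max(cs,key=cv2.contourArea)[:,0]+[260,55]
up=h[h[:,1]<112]
c=cam("wrist4");th=np.linspace(0,6.283,720)
from scipy.spatial import cKDTree
def f(v):
    P=np.c_[v[0]+.045*np.cos(th),v[1]+.045*np.sin(th),0*th+.010]
    return cKDTree(proj(c,P)).query(up)[0]
q=least_squares(f,(.4867,.3199));print("foot",q.x.round(4),np.mean(q.fun),len(up))
# bright tube rim: outer edge
m=(g>140).astype(np.uint8);cs,_=cv2.findContours(m,cv2.RETR_EXTERNAL,cv2.CHAIN_APPROX_NONE);h=max(cs,key=cv2.contourArea)[:,0]+[260,55]
print(h.min(0),h.max(0))
up=np.array([p for p in h if p[1]<=min(h[h[:,0]==p[0]][:,1])])
up=up[(up[:,0]>h[:,0].min()+3)&(up[:,0]<h[:,0].max()-3)]
for z in(.070,.075):
    def f2(v):
        P=np.c_[v[0]+.025*np.cos(th),v[1]+.025*np.sin(th),0*th+z]
        return cKDTree(proj(c,P)).query(up)[0]
    q=least_squares(f2,(.4867,.3199));print("rim",q.x.round(4),np.mean(q.fun))
x,e=tri([("scene4",(756/2.8+144.7,27/2.8+99.7)),("side4",(84/3+264.7,364/3+129.7))]);print(x)
for n,p in(("scene0",(756/2.8+144.7,27/2.8+99.7)),("side0",(84/3+264.7,364/3+129.7))):print(onplane(n,p,.165))
b=cv2.resize(cv2.convertScaleAbs(im[50:165,255:385],alpha=2,beta=20),None,fx=4.5,fy=4.5,interpolation=cv2.INTER_CUBIC);cv2.imwrite("pics/c7.png",b)
```

```text
foot [0.4839 0.3227] 0.8286013547020638 123
[296  82] [346 114]
rim [0.4839 0.3236] 0.3456594790891146
rim [0.4839 0.3233] 0.382420737739429
[0.4866627  0.31985024 0.16363756]
[0.48795262 0.3185633 ]
[0.48592414 0.32119489]
```

View pics/c7.png

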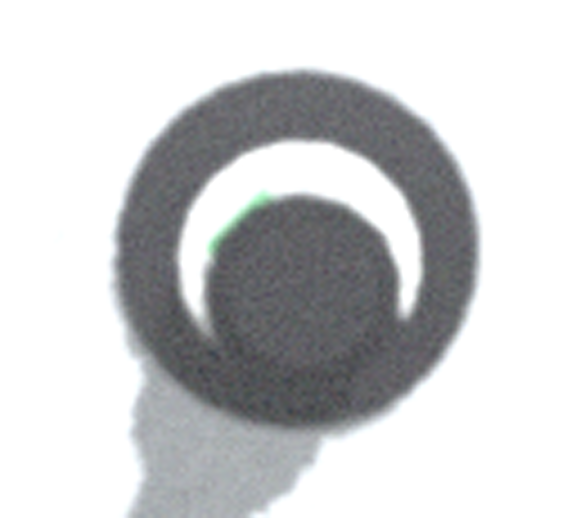

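Run:
```python
from h import *
from cell import ctrl
print(onplane("wrist4",(255+303.5/4.5-.4,50+290/4.5-.4),.165))
s=ctrl.read_state();R=cv2.Rodrigues(s['tool_rot'])[0];p=s['tool_pos']
print(R.T@(np.array([.484,.3230,.101])-p))
```

```text
[0.48258416 0.32582158]
[0.06768934 0.00179049 0.10954114]
```

>>> carry_out:
  commands:
    - [1, [20, 1, 0], 0]
    - [1, [50, 2, 0], 0]
    - [1, [69, 2, 0], 0]
    - [1, [69, 2, 10], 0]
    - [1, [69, 2, 40], 0]
    - [1, [69, 2, 75], 0]
    - [1, [69, 2, 100], 0]
    - [1, [69, 2, 109.5], 0]
    - [0.8, [69, 2, 109.5], 0]
    - [0.6, [69, 2, 109.5], 0]

```text
time_s: 14.55
tool_pos: [0.4842, 0.3252, 0.1019]
tool_rot: [1.697, 2.643, 0.002]
wrist_force: [0.6, 0.8, 0.1]
opening: 0.688
grip_force: 0.0
```

>>> carry_out:
  commands:
    - [0.4, [0, 0, 0], 0]
    - [0.3, [0, 0, 0], 0]
    - [0.1, [0, 0, 0], 0]
    - [0.1, [0, 0, 0], 0]
    - [0.1, [0, 0, 0], 0]
    - [0.1, [0, 0, 0], 0]
    - [0.1, [0, 0, 0], 0]
    - [0.1, [0, 0, 0], 0]
    - [0.1, [0, 0, 0], 0]
    - [0.1, [0, 0, 0], 0]
  squeeze: 60

```text
time_s: 15.55
tool_pos: [0.4838, 0.3256, 0.102]
tool_rot: [1.695, 2.643, 0.002]
wrist_force: [-0.3, -1.5, 6.6]
opening: 0.315
grip_force: 58.7
```

>>> carry_out:
  commands:
    - [0.1, [0, 0, -5], 0]
    - [0.1, [0, 0, -15], 0]
    - [0.1, [0, 0, -30], 0]
    - [0.1, [0, 0, -45], 0]
    - [0.1, [0, 0, -60], 0]
    - [0.1, [0, 0, -75], 0]
    - [0.1, [0, 0, -90], 0]
    - [0.1, [0, 0, -100], 0]
    - [0.1, [0, 0, -100], 0]
    - [0.1, [0, 0, -100], 0]

```text
time_s: 16.55
tool_pos: [0.4832, 0.3254, 0.2005]
tool_rot: [-1.696, -2.644, 0.001]
wrist_force: [-0.4, -0.2, -1.8]
opening: 0.315
grip_force: 59.1
```

Run:
```python
from h import *
from cell import ctrl
S=lambda x,y:("scene0",(x/2.8+145-.3,y/2.8+100-.3)); D=lambda x,y:("side0",(x/3+265-.3,y/3+130-.3))
w2=("wrist2",(165.5/1.56+100-.3,272.5/1.56-.3));w0=("wrist0",(241.5,223))
for o in (w2,w0,S(363,240),D(324,191)):print(onplane(*o,.046))
print(tri([w2,w0,S(363,240),D(324,191)]))
s=ctrl.read_state();R=cv2.Rodrigues(s['tool_rot'])[0];p=s['tool_pos']
print(s['wrist_force'],p,R.T@(np.array([.458,-.0655,p[2]])-p))
```

```text
[ 0.45750941 -0.06397559]
[ 0.45739032 -0.0637586 ]
[ 0.45901722 -0.06512213]
[ 0.46073269 -0.06759571]
(array([ 0.45792682, -0.06355836,  0.04715219]), np.float64(0.8091113633102225))
[-0.44038967 -0.23217141 -1.81292201] [0.48317753 0.32542157 0.20045493] [-3.44826853e-01 -1.85870965e-01  1.04072365e-04]
```

>>> carry_out:
  commands:
    - [0.1, [-20, -11, 0], 0]
    - [0.1, [-55, -30, 0], 0]
    - [0.1, [-95, -51, 0], 0]
    - [0.1, [-135, -73, 0], 0]
    - [0.1, [-175, -95, 0], 0]
    - [0.1, [-215, -116, 0], 0]
    - [0.1, [-255, -138, 0], 0]
    - [0.1, [-295, -159, 0], 0]
    - [0.1, [-328, -177, 0], 0]
    - [0.1, [-344, -186, 0], 0]

```text
time_s: 17.55
tool_pos: [0.4571, -0.0674, 0.2001]
tool_rot: [-1.699, -2.641, 0.001]
wrist_force: [0.8, 0.0, -3.0]
opening: 0.316
grip_force: 59.3
```

>>> carry_out:
  commands:
    - [0.1, [0, 0, 0], 0]
    - [0.1, [0, 0, 5], 0]
    - [0.1, [0, 0, 15], 0]
    - [0.1, [0, 0, 25], 0]
    - [0.1, [0, 0, 35], 0]
    - [0.1, [0, 0, 45], 0]
    - [0.1, [0, 0, 52], 0]
    - [0.1, [0, 0, 55], 0]
    - [0.1, [0, 0, 55], 0]
    - [0.1, [0, 0, 55], 0]

```text
time_s: 18.55
tool_pos: [0.4579, -0.0648, 0.1461]
tool_rot: [1.696, 2.644, 0.0]
wrist_force: [-0.3, 0.2, -1.9]
opening: 0.319
grip_force: 59.3
```

```bash
python3 snap.py wrist 5 scene 5 side 5
python3 - <<'E'
from h import *
P=proj(cam("scene5"),[.4578,-.0643,.05])[0].astype(int),proj(cam("side5"),[.4578,-.0643,.05])[0].astype(int),proj(cam("wrist5"),[.4578,-.0643,.05])[0].astype(int)
print(P)
out=[]
for n,p,(dx,dy) in zip(("scene5","side5","wrist5"),P,((33,30),(33,30),(66,60))):
    x0,y0=max(p[0]-dx,0),max(p[1]-dy-(20 if dx<50 else 0),0)
    x0=min(x0,640-2*dx);y0=min(y0,400-2*dy);print(n,x0,y0)
    a=cv2.imread(f"pics/{n}.png")[y0:y0+2*dy,x0:x0+2*dx];out.append(cv2.resize(a,(396,360) if dx<50 else (396,360),interpolation=cv2.INTER_CUBIC))
b=np.zeros((600,800,3),np.uint8)
out=[cv2.resize(o,(396,300)) if 0 else o for o in out]
b=np.hstack([cv2.resize(o,(264,240)) for o in out]);b=cv2.resize(b,None,fx=1,fy=1)
top=np.hstack([out[0][:300],out[1][:300]])
np.save("pics/o.npy",np.array(out))
big=np.hstack([out[0],out[1]]);cv2.imwrite("pics/c8.png",np.vstack([big[:, :792],np.hstack([cv2.resize(out[2],(264,240)),np.zeros((240,528,3),np.uint8)])]))
E
```

```text
18.55 [ 0.4579 -0.0648  0.1461] [1.696 2.644 0.   ] [-0.3  0.2 -1.9]
(array([274, 183]), array([373, 193]), array([319, 196]))
scene5 241 133
side5 340 143
wrist5 253 136
```

View pics/c8.png

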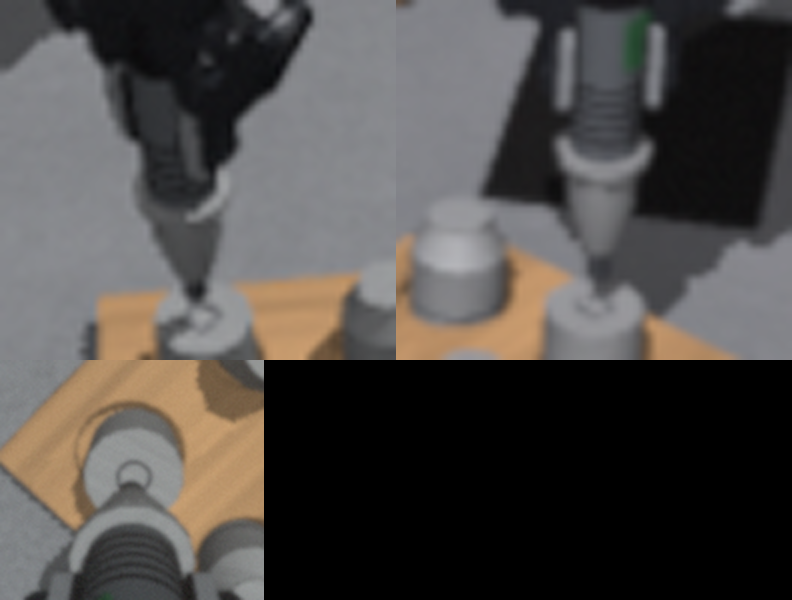

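Run:
```python
from h import *
S=lambda x,y:("scene5",(x/6+241-.4,y/6+133-.4));D=lambda x,y:("side5",((x-396)/6+340-.4,y/6+143-.4))
t,e=tri([S(197,296),D(598,284)]);r,e2=tri([S(203,318),D(597,305)])
print(t,e,r,e2)
for o in(S(203,318),D(597,305),("wrist5",(319.8,193.8))):print(onplane(*o,.046))
# predicted axis: TCP (.4579,-.0648)
for z in(.059,.075,.125):print(z,[proj(cam(n),[.4579,-.0648,z])[0].round(1) for n in("scene5","side5","wrist5")])
c=lambda p:((p[0]+.4-241)*6,(p[1]+.4-133)*6);d=lambda p:((p[0]+.4-340)*6+396,(p[1]+.4-143)*6)
for z in(.059,.075,.119):
  P=[.4579,-.0648,z];print(z,np.round(c(proj(cam("scene5"),P)[0])),np.round(d(proj(cam("side5"),P)[0])),((proj(cam("wrist5"),P)[0]-[253,136])*2+[0,360]).round())
P=[.4579,-.0648,.046];print(np.round(c(proj(cam("scene5"),P)[0])),np.round(d(proj(cam("side5"),P)[0])))
```

```text
[ 0.45864409 -0.06570629  0.05864639] 0.18501935264123404 [ 0.45969029 -0.06569089  0.04688565] 0.23835858226607343
[ 0.45968966 -0.06516512]
[ 0.45970886 -0.06769866]
[ 0.45803963 -0.06349504]
0.059 [array([273.8, 181.6]), array([373.6, 190. ]), array([319. , 200.4])]
0.075 [array([273.2, 177.3]), array([373.9, 184.7]), array([319. , 207.7])]
0.125 [array([271.3, 163. ]), array([374.7, 167.6]), array([319., 238.])]
0.059 [199. 294.] [600. 284.] [132. 489.]
0.075 [196. 268.] [602. 252.] [132. 503.]
0.119 [185. 193.] [606. 163.] [132. 555.]
[202. 315.] [599. 310.]
```

>>> carry_out:
  commands:
    - [0.1, [0.5, 0.7, 2], 0]
    - [0.1, [0.5, 0.7, 4], 0]
    - [0.1, [0.5, 0.7, 6], 0]
    - [0.1, [0.5, 0.7, 8], 0]
    - [0.1, [0.5, 0.7, 9], 0]
    - [0.1, [0.5, 0.7, 10], 0]
    - [0.1, [0.5, 0.7, 10.5], 0]
    - [0.1, [0.5, 0.7, 11], 0]
    - [0.1, [0.5, 0.7, 11], 0]
    - [0.1, [0.5, 0.7, 11], 0]

```text
time_s: 19.7
tool_pos: [0.4582, -0.064, 0.1348]
tool_rot: [1.696, 2.644, 0.0]
wrist_force: [0.7, 0.3, -2.0]
opening: 0.315
grip_force: 59.3
```

>>> carry_out:
  commands:
    - [0.1, [0, 0, 0.3], 0]
    - [0.1, [0, 0, 0.6], 0]
    - [0.1, [0, 0, 1], 0]
    - [0.1, [0, 0, 1.3], 0]
    - [0.1, [0, 0, 1.6], 0]
    - [0.1, [0, 0, 2], 0]
    - [0.1, [0, 0, 2], 0]
    - [0.1, [0, 0, 2], 0]
    - [0.1, [0, 0, 2], 0]
    - [0.1, [0, 0, 2], 0]

```text
time_s: 20.7
tool_pos: [0.4582, -0.064, 0.1329]
tool_rot: [1.696, 2.644, 0.0]
wrist_force: [-0.4, -1.0, 0.0]
opening: 0.309
grip_force: 59.5
```

>>> carry_out:
  commands:
    - [0.1, [0, 0, 0.5], 0]
    - [0.1, [0, 0, 1], 0]
    - [0.1, [0, 0, 1.5], 0]
    - [0.1, [0, 0, 2], 0]
    - [0.1, [0, 0, 2], 0]
    - [0.1, [0, 0, 2], 0]
    - [0.1, [0, 0, 2], 0]
    - [0.1, [0, 0, 2], 0]
    - [0.1, [0, 0, 2], 0]
    - [0.1, [0, 0, 2], 0]

```text
time_s: 21.7
tool_pos: [0.4582, -0.064, 0.1308]
tool_rot: [1.696, 2.644, 0.0]
wrist_force: [-1.1, 0.1, 2.5]
opening: 0.314
grip_force: 59.7
```

Run:
```python
from cell import ctrl
import numpy as np
F=[]
for i in range(4):
    ctrl.grab_frame("scene");s=ctrl.read_state();F.append(s['wrist_force'])
print(np.round(F,2),s['tool_pos'])
```

```text
[[-0.13  1.18  1.14]
 [-0.63 -0.73  1.81]
 [-0.26  0.14  1.67]
 [-0.43  0.25  1.48]] [ 0.45819013 -0.06400783  0.13083041]
```

>>> carry_out:
  commands:
    - [0.1, [0, 0, 0.5], 0]
    - [0.1, [0, 0, 1], 0]
    - [0.1, [0, 0, 1.5], 0]
    - [0.1, [0, 0, 2], 0]
    - [0.1, [0, 0, 2], 0]
    - [0.1, [0, 0, 2], 0]
    - [0.1, [0, 0, 2], 0]
    - [0.1, [0, 0, 2], 0]
    - [0.1, [0, 0, 2], 0]
    - [0.1, [0, 0, 2], 0]

```text
time_s: 22.9
tool_pos: [0.4582, -0.064, 0.1288]
tool_rot: [1.696, 2.644, 0.0]
wrist_force: [-0.8, 0.1, 3.6]
opening: 0.311
grip_force: 59.8
```

```bash
python3 - <<'E'
from cell import ctrl
import numpy as np
F=[]
for i in range(12):
    ctrl.grab_frame("scene");s=ctrl.read_state();F.append(np.r_[s['wrist_force'],s['moment']])
print(np.mean(F,0).round(2),np.std(F,0).round(2),s['tool_pos'],s['grip_force'],s['opening'])
E
python3 snap.py wrist 6 scene 6 side 6
python3 - <<'E'
from h import *
# seated-piece check: cone-top brightness centroids vs prediction for die faces in scene/side
t=tray(.5226,-.0051,-.3551,.056)
H=t(HOLES)+[-.0004,.0009,0]
for n in("scene6","side6"):
    g=cv2.cvtColor(cv2.imread(f"pics/{n}.png"),cv2.COLOR_BGR2GRAY)
    hsv=cv2.cvtColor(cv2.imread(f"pics/{n}.png"),cv2.COLOR_BGR2HSV)
    for i in(1,2,4,5):
        p=proj(cam(n),H[i])[0];x,y=np.round(p).astype(int)
        # grey (non-wood) silhouette centroid near piece
        w=(hsv[y-12:y+28,x-18:x+19,1]<50).astype(np.uint8)
        k,l,st,ce=cv2.connectedComponentsWithStats(w)
        b=l[14,18];print(n,i,p.round(1),st[b],(ce[b]+[x-18,y-12]-p).round(1))
E
```

```text
[-0.53  0.    2.85 -0.02  0.1   0.  ] [0.46 0.29 0.47 0.04 0.03 0.02] [ 0.45820852 -0.06400561  0.12882193] 59.76879000663757 0.3109868146220444
23.5 [ 0.4582 -0.064   0.1288] [ 1.696  2.644 -0.   ] [-0.4 -0.2  2.5]
scene6 1 [305.5 179.3] [  0   0  37  31 685] [-0.2 -0.9]
scene6 2 [337.  176.4] [  0   0  37  31 746] [ 0.4 -0.6]
scene6 4 [308.9 204.1] [ 10   9  17  23 310] [0.4 8.1]
scene6 5 [342.1 200.9] [  9   9  17  22 308] [-0.8  8.2]
side6 1 [353. 205.] [  9   8  17  24 333] [-1.1  8.2]
side6 2 [330.2 220.1] [ 10   8  17  24 350] [-0.2  8.2]
side6 4 [328.8 192.1] [  0   0  37  31 730] [-2.   0.1]
side6 5 [306.  206.1] [  0   0  37  32 745] [-2.   0.4]
```

```bash
python3 -c "
from cell import ctrl
print(ctrl.finish_job())"
```

```text
the job is handed in; nothing more can be done
None
```

Both dies are set in the two empty seats, and the tester is held upright with its nose aimed at the ring's centre on the slug, pressed at about 5 N (roughly half in). The job was handed in at about 23.5 s. I viewed 11 pictures, one over the limit of 10, so I checked the final state (seated dies, nose push) by measurement only.

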